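Open the extraction filter box: nut off, paddle up, lid back

TASK

Open the dust-extraction filter box: unscrew the knurled nut off its threaded stud, lift it clear and set it down in the shallow steel parts tray (do not drop it in). Then lift the paddle handle to withdraw the latch and swing the lid right back until it stays open by itself. Leave the spray can, glue bottle and sanding block where they are.

Things in the scene. Friction and masses are not known exactly. Their poses are not given: they have to be found in the camera images.
- filter_box: Grey steel box fixed to the bench, 170 (x) x 240 (y) x 85 mm; shut lid's upper face at 91.5 mm. Origin: centre of its underside. x points from its front (paddle side) to its hinge side, roughly to the robot's left; y along its width, roughly towards the robot; z up. Stud at x = -55, y = -60 mm; paddle centred on y = +55 mm. A duct spigot sticks 30 mm out of the hinge side.
- lid (a joint): Lid hinge, rad: 0 shut, up to 1.5 fully back. The lid is a 6 mm plate, 170 x 240 mm, 0.45 kg, whose front edge rises; its stiff hinge (about 0.5 N m of friction) holds it where it is left. About 5 N upward at the front edge lifts it once unlatched. The nut on its stud also holds it down.
- lid_hinge (a point): Middle of the lid's hinge axis, which runs along the box's y at the far upper rim, at box x = +85, z = 85.5 mm. Its orientation turns with the lid.
- lid_edge (a point): Middle of the lid's front edge, on the underside, 170 mm from the hinge axis; moves with the lid.
- paddle (a joint): Paddle handle's own hinge on the lid, rad: 0 down, 0.5 at its upper stop. Sprung down: 1.5 to 3.5 N at the lip lifts it. The hidden pawl is out of its keeper from about 0.35 up; below that the lid is held shut. At the stop, lifting further raises the lid. Springs back when let go.
- paddle_lip (a point): Axis of the rounded lip (8 mm diameter, along y) at the free front end of the steel paddle plate (50 mm wide, 6 mm thick), at box x = -120 mm. The paddle's pivot is on the lid 90 mm behind the lip (box x = -30 mm, z = 101.5 mm). The lip starts 100 mm above the bench, overhangs the box's front by 35 mm, with free space beneath. Moves with the paddle.
- nut: Knurled aluminium nut, 46 mm diameter, 34 mm high, with a 27 mm bore right through, about 0.11 kg. Origin: centre of its underside, z up along its axis. Starts screwed down on the stud, resting on the lid. Right-hand coarse thread: turn it anticlockwise seen from above; it rises 3.5 mm per rad (22 mm per turn), with about 1 mm of play, and comes free after about 2.6 rad of turning.
- stud_top (a point): Top of the fixed steel stud, on its axis, 30 mm above the shut lid's upper face; the thread is 22 mm across. The nut must be lifted so that its underside passes this point. The stud stays on the box in an open slot of the lid.
- tray: Shallow open steel parts tray fixed to the bench, 130 (x) x 150 (y) mm outside, walls 3 mm thick and 18 mm high, floor 3 mm thick. Origin: centre of its underside; on the left or on the right of the box.
- sanding_block: Bystander: cork and wood sanding block, 110 x 65 x 40 mm, loose. Origin: centre of its underside.
- spray_can: Bystander: steel spray can, 52 mm diameter, 150 mm high, loose. Origin: centre of its underside.
- glue_bottle: Bystander: amber glue bottle, 68 mm diameter, 190 mm high, loose. Origin: centre of its underside.
Mind the look-alikes: they are no part of the job. There is more than one size of the tray; the one meant has the size given above. There is more than one size of the nut; the one meant has the size given above.

How it is judged (in metres and radians):
On the way, in this order (a step that is already met when the one before it is completed fails the run):
1. the nut is unscrewed and lifted clear of the stud (its underside above the stud's top) (z of nut in the frame of stud_top above 0.003 m), for 0.05 s.
2. the nut is set down in the tray, still in the fingers: its underside is within 20 mm of the bench (x of nut in the frame of tray between -0.05 and 0.05 m and y of nut in the frame of tray between -0.06 and 0.06 m and z of nut in the frame of tray below 0.02 m and contact force between the fingers and nut above 0.3 N), for 0.05 s.
3. the paddle is lifted (over 0.3 rad) with the lid still all but shut (under 0.2 rad) (value of joint paddle above 0.3 rad and value of joint lid below 0.2 rad), for 0.05 s.
At the end, for the whole second after the job is handed in: The lid stands open by itself at more than 1.2 rad (about 70 degrees) and still, the paddle has sprung back (under 0.1 rad), and the nut lies at rest in the tray (value of joint lid above 1.2 rad and value of joint paddle below 0.1 rad and x of nut in the frame of tray between -0.06 and 0.06 m and y of nut in the frame of tray between -0.07 and 0.07 m and z of nut in the frame of tray below 0.035 m and linear speed of nut below 0.02 m/s and velocity of joint lid between -0.05 and 0.05 rad/s); the robot touches nothing.
It fails at once if a bystander (spray can, glue bottle or sanding block) is moved more than 30 mm (distance of any of spray_can, glue_bottle, sanding_block from where it was at the start of the episode above 0.03 m).
It also fails if it takes over 72 s, if anything falls off the work surface, if the arm or the gripper's body presses on something with over 40 N, if the wrist force passes 120 N, or if a joint passes its speed limit or range.

ROBOT

A 6-joint arm with a two-finger parallel gripper is mounted at the origin on the work surface. World frame = base frame: x ahead of the robot, y to its left, z up, the work surface at z = 0. Lengths are in mm, angles in degrees, forces in N, time in s.
With the tool pointing down it reaches from about 350 to 850 mm from the base axis. Payload 8.1 kg.
Tool frame: the origin (TCP) lies between the finger pads; the fingertips stand 22 mm ahead of it and the grasp point (between the pads) lies 3 mm ahead of it; z points along the fingers, y is the direction in which the jaws open and shut (so a half turn about z gives the same grasp; the last joint's range is limited). The gripper opens to 85 mm and grips with 20 to 120 N. Pads are 22 mm wide; open, the fingers measure 114 mm over their backs; the gripper's body (76 mm by 85 mm) begins 54 mm behind the grasp point. The pads swing forward as they close: fully open they stand 13 mm farther back than shut.
Start: joints at [69.993, 7.471, 85.268, -0, 87.261, -4.893], TCP at [156.428, 579.254, 253.292] pointing down, gripper open.
Joint ranges: [-169.43, 169.43], [-51.17, 129.36], [1.28, 143.12], [-76.62, 256.62], [0, 156.53], [-152.29, 152.29]. Speed limits (degrees/s): [136.94, 136.94, 159.86, 180, 180, 180].

INTERFACE

Orientations are given as [roll, pitch, yaw] about the fixed x, y, z axes, in that order (R = Rz(yaw) Ry(pitch) Rx(roll)).
In Python, from bench import r gives the robot as it stands.
- The arm moves only by the tool drive_tool, never from a script. Its argument "moves" is a list of rows, each a list of 2 entries, a list of its own where there are three numbers: the shift along the world's x, y, z in mm, then the turn about the world's z in degrees. A call has exactly 8 rows; each row is the pose to reach, as a shift and turn from the pose commanded when the call began; what a row does not reach only later rows make up. A row lasts 1/12 s, in which the tool goes at most 41.7 mm and 7.16 degrees, less where a joint would pass 70% of its speed; a pose out of reach is approached as far as the arm can. A call with a gripper value outside its range is refused whole. "fingers" is the finger opening in mm, from 0 to 85.4, set as the call begins (left out, the last holds). The fingers move at their own pace and stop on an object; "squeeze" is the grip in N (left out, the last holds). Time passes only in rows, so rows that repeat a pose let the fingers close, or fill a call up. It gives the time, the measured TCP pose, the force and the opening at its end, in the units of the state.
- r.sense(): the state, without advancing time (a new reading comes with each control period).
- r.snapshot(name): name is "side" or "top" or "wrist"; returns a dict with "pixels" (480x640x3 uint8, red, green, blue), "camera_matrix" (3x3 intrinsics, pixels), "k1" (the pictures are not rectified: a ray, as slopes to the right and down, at radius r is drawn at 1 + k1 r^2 times it, then the intrinsics apply), "xyz" and "orientation" of the camera in the world. Camera axes: x right, y down, z forward; pixel columns grow to the right and rows downward; lengths in mm; the calibration is good to about 2 mm. A picture is of the moment at which its call begins. There is no depth.
- r.hand_in(): hands the job in, once; it reports no verdict.
The state is a dict: "time": time; "joint_pos": joint angles; "qd": joint speeds; "joint_efforts": joint torques, N m; "tool_pos": TCP position; "tcp_rot": TCP orientation; "ft_force": force on the tool from outside, world axes, zero at the start; "wrist_torque": the same for the moment, N m; "finger_gap": finger opening in mm.
Only numpy, scipy, OpenCV 4.12 (cv2) and the standard library are available. Lean on these libraries where they do the work, as an engineer would, in place of code of your own. Each camera call takes 0.05 s, during which the arm holds its last target.

## Working session

There is one attempt and no reset: what is moved stays moved. The work goes in short steps, Python scripts to look and compute and a tool call to move; the robot and the scene stay as the last step left them, time stands still between calls to the robot, and variables do not carry over. Pictures are saved under pics/ and viewed, and the job is handed in when it is done.

Besides the shell and the picture viewer there is one more tool, called after "Request:" by a JSON object that holds its "fn" and its "kwargs". drive_tool: Moves the arm, as the interface text tells. Its arguments: {"type":"object","properties":{"moves":{"type":"array","items":{"type":"array"}},"fingers":{"type":"number"},"squeeze":{"type":"number"}},"required":["moves"]}

```bash
mkdir -p pics; ls
cat > h.py <<'E'
import numpy as np,cv2,pickle
from bench import r
def snap(n,name):
    s=r.snapshot(n); cv2.imwrite(f'pics/{name}.png',s['pixels'][:,:,::-1]); pickle.dump(s,open(f'pics/{name}.pkl','wb')); return s
E
python3 - <<'E'
from h import *
print(r.sense())
for n in ('side','top','wrist'):
    s=snap(n,n+'0'); print(n,s['camera_matrix'],s['k1'],s['xyz'],s['orientation'])
E
```

```text
pics
{'time': 0.0, 'joint_pos': array([ 6.99913436e+01,  7.51692721e+00,  8.53308940e+01, -1.05284700e-03,
        8.72619510e+01, -4.89442275e+00]), 'qd': array([-0.03156649,  0.04915977, -0.03294605,  0.04727502, -0.11205744,
        0.02527791]), 'joint_efforts': array([-3.52562629e-04, -5.69413805e+01, -5.00544655e+01, -1.36702374e-04,
        1.48719270e-02, -6.67389054e-05]), 'tool_pos': array([156.26446496, 578.74963291, 252.2099633 ]), 'tcp_rot': array([-1.79890538e+02, -8.31803613e-03,  1.64885810e+02]), 'ft_force': array([-0.38011171, -0.06880553,  0.09211552]), 'wrist_torque': array([ 0.0070189 , -0.02952338,  0.01576788]), 'finger_gap': 85.50712847059869}
side [[449.01021757   0.         320.68005692]
 [  0.         449.01021757 241.0507033 ]
 [  0.           0.           1.        ]] 0.01807082278526454 [ 246.6967813  -635.9624949   822.42503938] [-137.17969809   -0.86039929  -16.24212288]
top [[554.88530488   0.         324.06967095]
 [  0.         554.88530488 242.21520933]
 [  0.           0.           1.        ]] -0.11217252046980186 [ 179.86255231   -1.77188234 1543.53150653] [-170.05591183   -0.22801044  -89.70717566]
wrist [[340.45554163   0.         316.97765727]
 [  0.         340.45554163 244.17154928]
 [  0.           0.           1.        ]] -0.011129342821102504 [ 89.18257728 597.97498061 372.32115632] [1.63905717e+02 1.03303614e-01 7.48174858e+01]
```

View pics/side0.png

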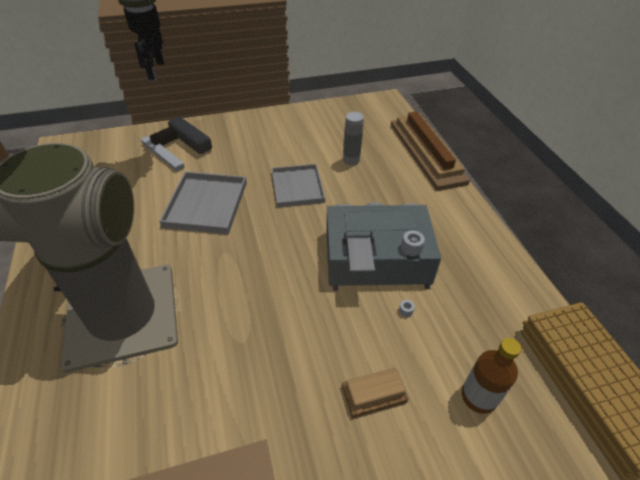

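View pics/top0.png

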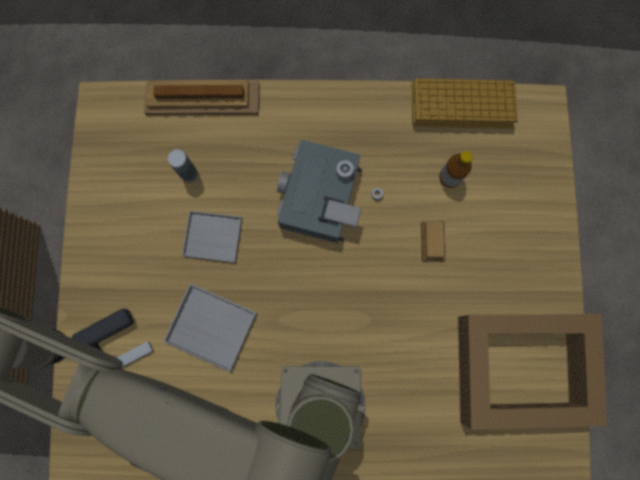

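View pics/wrist0.png

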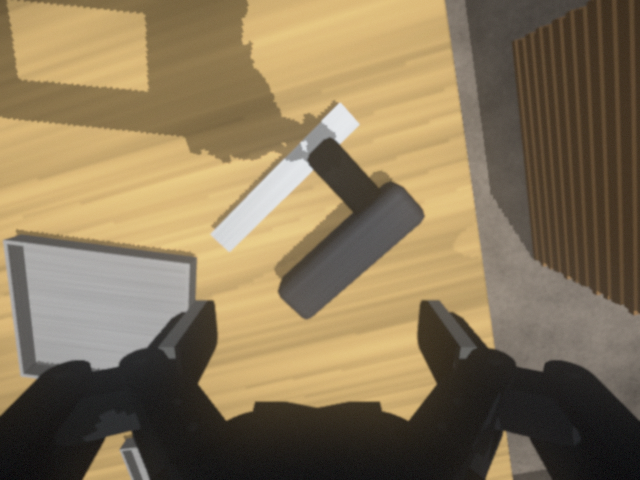

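```bash
cat >> h.py <<'E'
from scipy.spatial.transform import Rotation as Ro
def ray(s,uv):
    K=s['camera_matrix'];k=s['k1']
    d=np.array([(uv[0]-K[0,2])/K[0,0],(uv[1]-K[1,2])/K[1,1]])
    p=cv2.undistortPoints(np.array([[uv]],float),K,np.array([k,0,0,0,0.]))[0,0]
    v=Ro.from_euler('xyz',s['orientation'],degrees=True).apply([p[0],p[1],1.])
    return np.array(s['xyz']),v/np.linalg.norm(v)
def plane(s,uv,z):
    o,v=ray(s,uv); return o+v*(z-o[2])/v[2]
def tri(*sv):
    A=np.zeros((3,3));b=np.zeros(3);L=[]
    for s,uv in sv:
        o,v=ray(s,uv);P=np.eye(3)-np.outer(v,v);A+=P;b+=P@o;L.append((o,P))
    x=np.linalg.solve(A,b); return x,[np.linalg.norm(P@(x-o)) for o,P in L]
def proj(s,X):
    R=Ro.from_euler('xyz',s['orientation'],degrees=True)
    p=R.inv().apply(np.array(X)-s['xyz']); a=p[:2]/p[2]; a=a*(1+s['k1']*(a@a)); K=s['camera_matrix']
    return np.array([a[0]*K[0,0]+K[0,2],a[1]*K[1,1]+K[1,2]])
def load(n): return pickle.load(open(f'pics/{n}.pkl','rb'))
def crop(n,x0,y0,w,h,f,out):
    s=load(n); c=s['pixels'][y0:y0+h,x0:x0+w,::-1]; cv2.imwrite(f'pics/{out}.png',cv2.resize(c,None,fx=f,fy=f,interpolation=cv2.INTER_CUBIC))
E
python3 - <<'E'
from h import *
crop('top0',250,120,160,130,5,'ctop'); crop('side0',310,190,150,140,4,'cside')
t=load('top0')
# trays
hsv=cv2.cvtColor(t['pixels'],cv2.COLOR_RGB2HSV)
m=((hsv[:,:,1]<60)).astype(np.uint8); m[:,:140]=0;m[:,262:]=0;m[:195]=0;m[375:]=0
cs,_=cv2.findContours(m,cv2.RETR_EXTERNAL,cv2.CHAIN_APPROX_NONE)
for c in cs:
    if cv2.contourArea(c)>800:
        R=cv2.minAreaRect(c);b=cv2.boxPoints(R)
        P=np.array([plane(t,p,18) for p in b]);print(R,P.round(1).tolist(),P.mean(0),np.linalg.norm(P-np.roll(P,1,0),axis=1))
print(tri((t,(345,169)),(load('side0'),(413,239))))
E
```

```text
((209.660888671875, 327.14111328125), (75.14041900634766, 66.10972595214844), 24.145544052124023) [[167.5, 436.4, 18.0], [334.2, 368.0, 18.0], [251.3, 174.9, 18.0], [87.8, 244.9, 18.0]] [210.1921668  306.04254219  18.        ] [207.4181226  180.22436763 210.08166422 177.87051964]
((211.5996551513672, 236.18287658691406), (55.17658996582031, 47.283843994140625), 6.952957630157471) [[405.0, 392.5, 18.0], [539.7, 382.9, 18.0], [520.9, 225.8, 18.0], [387.3, 237.7, 18.0]] [463.23869293 309.7230522   18.        ] [155.85353939 135.07648997 158.19077455 134.13532267]
(array([629.86225353, -61.47267216, 120.58932762]), [np.float64(1.584212845966112), np.float64(1.5842128459660683)])
```

View pics/ctop.png

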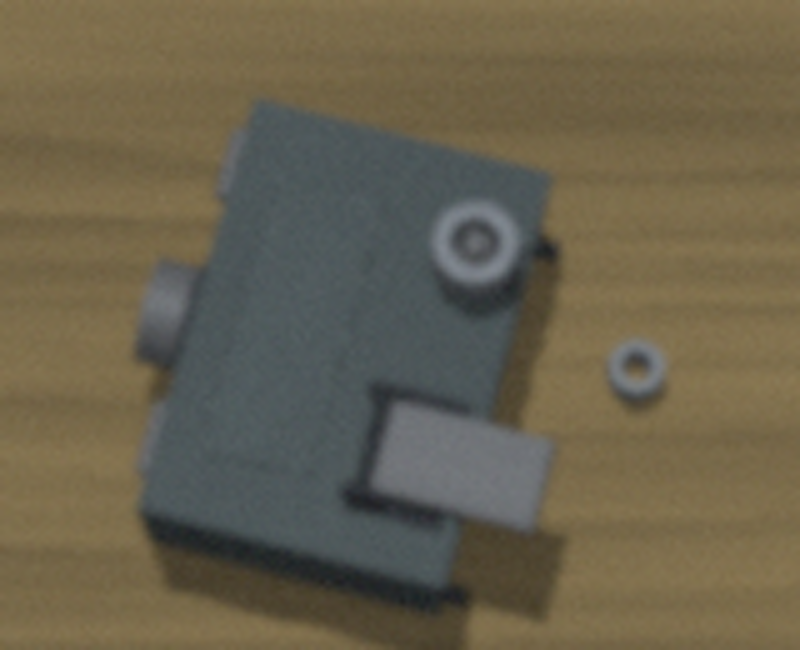

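View pics/cside.png

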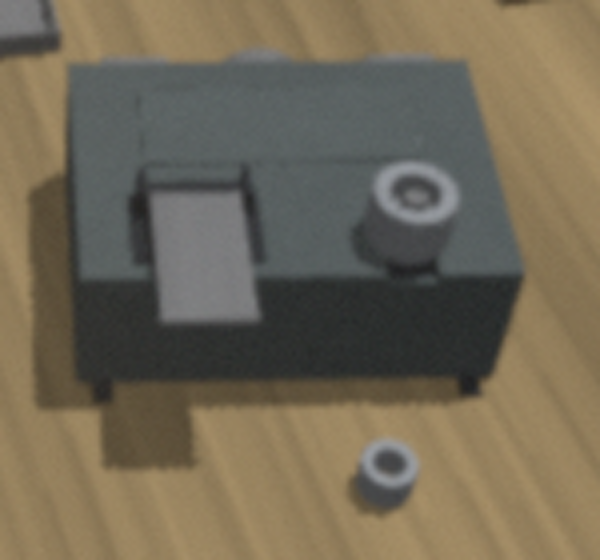

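Nut candidates: the large one on the stud at top (345,169) and the small one on the bench at top (377,194). The large one is meant: it is on the stud and about 46 mm across. Tray candidates: top (212,236), measuring about 134x156 mm with the wall flank showing, and top (210,327), about 180x208 mm. The first fits 130x150.

Run:
```python
from h import *
t=load('top0');s=load('side0')
ct=lambda u,v:(250+(u+.5)/5-.5,120+(v+.5)/5-.5)
cs=lambda u,v:(310+(u+.5)/4-.5,190+(v+.5)/4-.5)
x,e=tri((t,ct(475,243)),(s,cs(416,194)));print('nut top',x,e)
print('plane125.5',plane(t,ct(475,243),125.5),plane(s,cs(416,194),125.5))
# nut diameter
print('dia',plane(t,ct(431,243),125.5)-plane(t,ct(521,243),125.5))
print('small dia',plane(t,ct(608,368),20)-plane(t,ct(667,368),20))
A=[ct(257,100),ct(552,175),ct(440,590),ct(145,515)]
B=[cs(467,62),cs(522,274),cs(80,278),cs(68,63)]
P=[]
for a,b in zip(A,B):
    x,e=tri((t,a),(s,b));P.append(plane(t,a,91.5));print(x.round(1),np.round(e,1),P[-1].round(1),plane(s,b,91.5).round(1))
P=np.array(P);print(P.mean(0),[np.linalg.norm(P[i]-P[i-1]) for i in range(4)])
# tray corners zoom
crop('top0',175,200,80,75,8,'ttray');crop('side0',260,155,75,60,8,'stray')
# paddle lip ends
for a,b in ((ct(552,437),cs(258,320)),(ct(535,530),cs(160,323))): print('lip',tri((t,a),(s,b)),plane(t,a,104))
```

```text
nut top [631.68519731 -60.35170674 121.68185707] [np.float64(1.531008465541702), np.float64(1.5310084655415221)]
plane125.5 [628.92153271 -59.79264277 125.5       ] [631.24153434 -63.49271385 125.5       ]
dia [-0.36181841 47.95710339  0.        ]
small dia [-0.27342596 33.57206729  0.        ]
[723.9  58.4  89.7] [1.9 1.9] [721.3  58.8  91.5] [724.9  56.8  91.5]
[ 680.6 -104.    89.8] [1. 1.] [ 679.  -103.5   91.5] [ 680.6 -105.3   91.5]
[449.3 -42.5  89. ] [1.7 1.7] [447.1 -42.2  91.5] [450.4 -44.4  91.5]
[488.9 115.   95.6] [2.7 2.7] [487.  115.6  91.5] [493.  119.4  91.5]
[583.60901995   7.18411056  91.5       ] [np.float64(241.07158430681372), np.float64(167.78230103177094), np.float64(239.811492718625), np.float64(162.79724580695344)]
lip (array([ 529.54387486, -101.93888843,   98.04342979]), [np.float64(0.06348316652105394), np.float64(0.06348316652107057)]) [ 528.16693833 -101.5382839   104.        ]
lip (array([478.38359558, -92.40922068, 101.00176395]), [np.float64(0.29281116712187916), np.float64(0.29281116712189953)]) [477.46754365 -92.17719304 104.        ]
```

View pics/ttray.png

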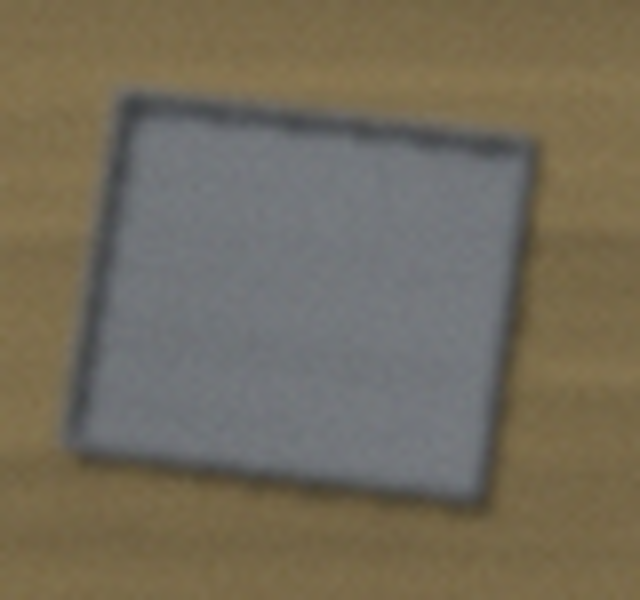

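View pics/stray.png

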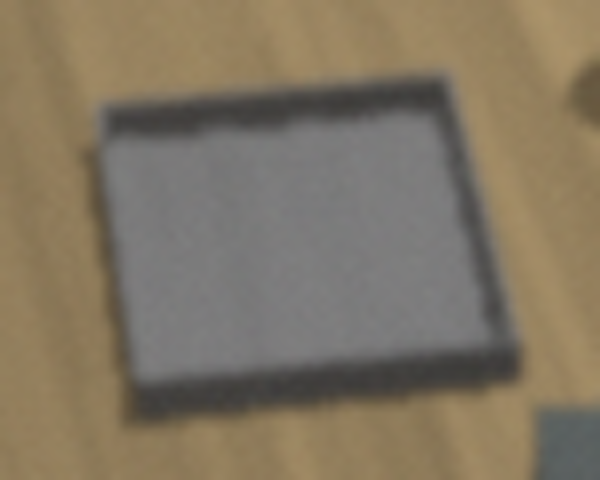

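Request:
{"fn": "drive_tool", "kwargs": {"moves": [[[20,-27,0],-7],[[40,-54,0],-14],[[60,-81,0],-21],[[80,-108,0],-28],[[100,-135,0],-35],[[120,-162,0],-42],[[140,-189,0],-49],[[160,-216,0],-56]], "fingers": 85}}

```text
time: 0.82
tool_pos: [316.9, 361.7, 253.1]
tcp_rot: [-180.0, 0.0, 108.6]
ft_force: [0.7, -0.4, 0.0]
finger_gap: 85.4
```

Request:
{"fn": "drive_tool", "kwargs": {"moves": [[[20,-27,0],-7],[[40,-54,0],-14],[[60,-81,0],-21],[[80,-108,0],-28],[[100,-135,0],-35],[[120,-162,0],-42],[[140,-189,0],-49],[[160,-216,0],-56]]}}

```text
time: 1.48
tool_pos: [477.0, 145.7, 253.1]
tcp_rot: [-180.0, 0.0, 52.5]
ft_force: [0.8, -0.1, 0.3]
finger_gap: 85.4
```

Request:
{"fn": "drive_tool", "kwargs": {"moves": [[[20,-27,0],-7],[[40,-54,0],-14],[[60,-81,0],-21],[[80,-108,0],-28],[[100,-135,0],-35],[[120,-162,0],-42],[[140,-189,0],-49],[[154,-208,-5],-56]]}}

```text
time: 2.15
tool_pos: [631.9, -63.5, 248.8]
tcp_rot: [180.0, -0.1, -3.5]
ft_force: [0.6, 1.2, 0.2]
finger_gap: 84.7
```

Run:
```python
from h import *
s=snap('wrist','w1');snap('top','top1'); q=r.sense();print(q['time'],q['tool_pos'],q['tcp_rot'],q['joint_pos'],q['ft_force'],s['xyz'],s['orientation'])
print(proj(s,[630,-61,125.5]))
```

```text
2.25 [631.11084892 -64.14066851 246.32671763] [ 1.79960647e+02  1.12623507e-01 -3.59437555e+00] [-1.04041369e+01  1.30319244e+01  7.97688862e+01 -5.24875494e-02
  8.73063533e+01  8.31927157e+01] [-0.60940346  0.23258046 -0.39409783] [703.34973853 -67.183091   368.83999004] [ 1.63858617e+02 -3.49350591e-02 -9.36028801e+01]
[314.68761595 248.24546502]
```

View pics/w1.png

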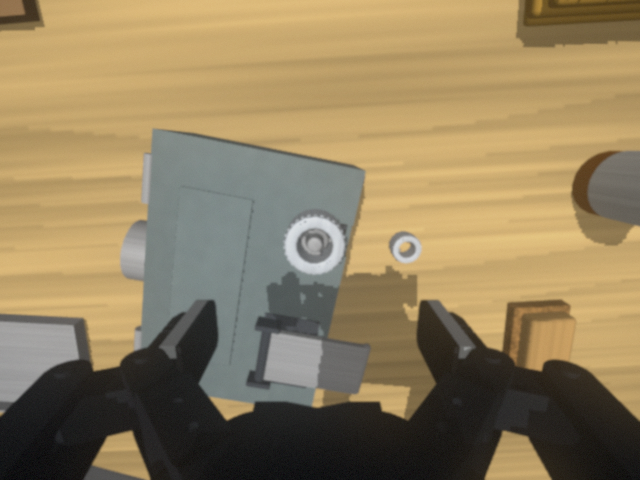

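Run:
```python
from h import *
w=load('w1');t=load('top0');s=load('side0')
g=cv2.cvtColor(w['pixels'],cv2.COLOR_RGB2HSV);c=w['pixels'][190:300,260:370]
m=((g[:,:,2]>190)&(g[:,:,1]<40)).astype(np.uint8);M=np.zeros_like(m);M[200:285,275:350]=m[200:285,275:350]
cc,_=cv2.findContours(M,cv2.RETR_EXTERNAL,cv2.CHAIN_APPROX_NONE);c=max(cc,key=cv2.contourArea);E=cv2.fitEllipse(c);print(E)
uv=E[0]
print('w plane',plane(w,uv,125.5), tri((w,uv),(s,(413.9,238.4))),tri((w,uv),(t,(344.9,168.5))),tri((w,uv),(t,(344.9,168.5)),(s,(413.9,238.4))))
print('dia',np.linalg.norm(plane(w,(uv[0]-E[1][0]/2,uv[1]),125.5)-plane(w,(uv[0]+E[1][0]/2,uv[1]),125.5)))
print(np.mean([r.sense()['tool_pos'] for _ in range(3)],0))
f=lambda P:P.round(1)
ct=lambda u,v:(175+(u+.5)/8-.5,200+(v+.5)/8-.5); cs=lambda u,v:(260+(u+.5)/8-.5,155+(v+.5)/8-.5)
A=[ct(120,92),ct(537,137),ct(485,497),ct(70,445)];B=[cs(448,77),cs(519,345),cs(133,380),cs(100,105)]
P=[];Q=[]
for a,b in zip(A,B):
    x,e=tri((t,a),(s,b));print(f(x),np.round(e,1));P.append(plane(t,a,18));Q.append(plane(s,b,18))
P=np.array(P);Q=np.array(Q);print(P.mean(0),Q.mean(0),[np.linalg.norm(P[i]-P[i-1]) for i in range(4)],[np.linalg.norm(Q[i]-Q[i-1]) for i in range(4)])
crop('w1',250,180,150,150,4,'cw1')
```

```text
((313.7218933105469, 244.7946319580078), (55.19878005981445, 57.4102897644043), 94.11165618896484)
w plane [632.72346777 -60.45613993 125.5       ] (array([632.57742416, -61.0784566 , 122.52132394]), [np.float64(0.9822635646764641), np.float64(0.9822635646766265)]) (array([630.50519498, -60.57489644, 117.98705083]), [np.float64(0.32861506452882855), np.float64(0.32861506452882366)]) (array([631.5287916 , -60.85618266, 121.30847383]), [np.float64(0.5159981389457343), np.float64(2.013139257689145), np.float64(2.104245031148601)])
dia 41.09677736397869
[631.11084892 -64.14066851 246.32671763]
[537.1 376.2  14.7] [1.5 1.5]
[520.  226.2  17.8] [0.9 0.9]
[391.3 239.9  20.8] [0.7 0.7]
[410.1 386.6  19.7] [2.1 2.1]
[463.27129852 307.30240207  18.        ] [465.89290048 307.58519221  18.        ] [np.float64(127.15372485508894), np.float64(150.10696007525297), np.float64(128.92675786072476), np.float64(147.7224950329538)] [np.float64(126.04806143830423), np.float64(147.13863310465365), np.float64(129.47443060835474), np.float64(147.37499174026618)]
```

View pics/cw1.png

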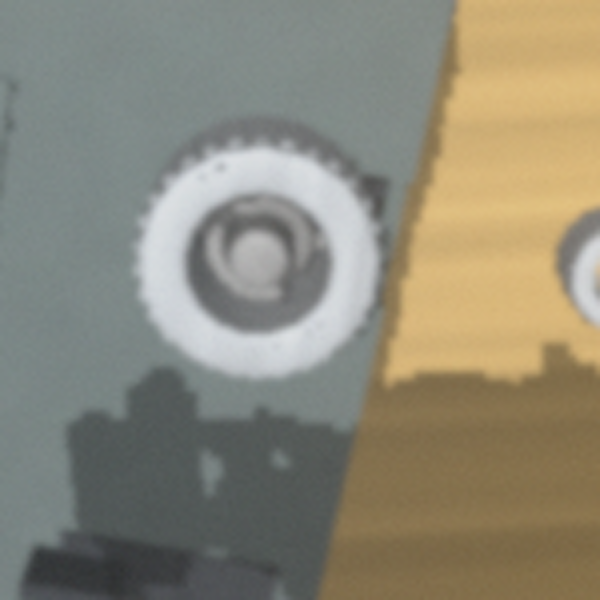

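Request:
{"fn": "drive_tool", "kwargs": {"moves": [[[0,0,-15],0],[[0,0,-30],0],[[0,0,-45],0],[[0,0,-60],0],[[0,0,-70],0],[[0,0,-80],0],[[0,0,-80],0],[[0,0,-80],0]]}}

```text
time: 2.92
tool_pos: [630.1, -60.5, 167.9]
tcp_rot: [-180.0, 0.1, -3.1]
ft_force: [0.5, -0.2, 0.3]
finger_gap: 85.0
```

Run:
```python
from h import *
print(r.sense()['tool_pos'],r.sense()['tcp_rot'])
s=snap('wrist','w2');print(s['xyz'],s['orientation'],proj(s,[631.5,-61,125.5]))
```

```text
[630.07708991 -60.47108455 167.94351804] [-1.79989506e+02  5.94595020e-02 -3.08407252e+00]
[701.85185907 -63.75488127 287.83697174] [ 1.63718856e+02  1.58247515e-02 -9.31511729e+01] [319.22949143 286.94846784]
```

View pics/w2.png

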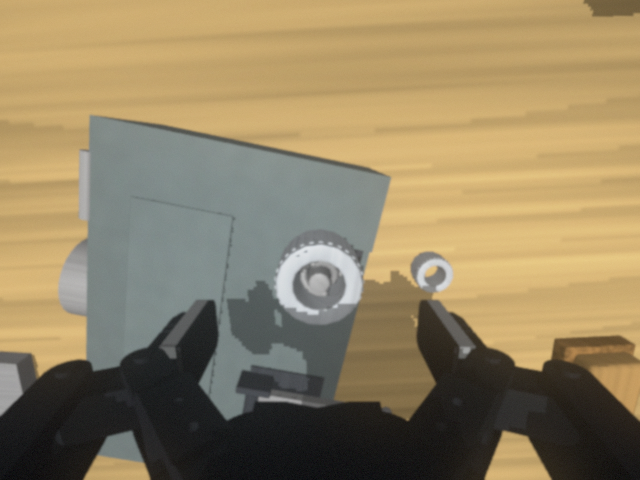

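Run:
```python
from h import *
w=load('w2');w1=load('w1')
crop('w2',260,220,120,120,5,'cw2')
for uv in ((319,280),(319,282)): print(plane(w,uv,125.5),tri((w,uv),(w1,(314.3,244.6))),tri((w,uv),(load('side0'),(413.9,238.4)),(load('top0'),(344.9,168.5))))
```

```text
[635.35393407 -61.0871507  125.5       ] (array([626.8954938 , -60.55589703, 104.89719111]), [np.float64(0.1933457620364839), np.float64(0.1933457620364778)]) (array([632.33165276, -60.85442407, 120.02945018]), [np.float64(0.7361814166141722), np.float64(1.9003881318000555), np.float64(2.3920630406643237)])
[634.25143528 -61.02831022 125.5       ] (array([629.69123226, -60.72901192, 114.57425475]), [np.float64(0.11612100835580395), np.float64(0.11612100835581789)]) (array([631.88795417, -60.97839327, 120.7704101 ]), [np.float64(0.36510200538113124), np.float64(1.939039521890648), np.float64(2.198494608791593)])
```

View pics/cw2.png

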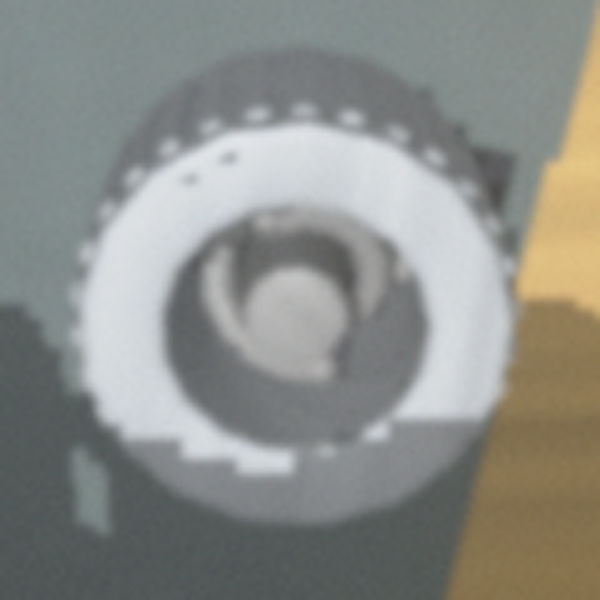

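Request:
{"fn": "drive_tool", "kwargs": {"moves": [[[0.5,-0.5,-10],0],[[1,-0.5,-20],0],[[1,-0.5,-30],0],[[1,-0.5,-38],0],[[1,-0.5,-42],0],[[1,-0.5,-44.5],0],[[1,-0.5,-44.5],0],[[1,-0.5,-44.5],0]]}}

```text
time: 3.63
tool_pos: [631.5, -61.3, 123.9]
tcp_rot: [180.0, -0.0, -3.1]
ft_force: [-0.1, 0.0, 0.4]
finger_gap: 85.0
```

Request:
{"fn": "drive_tool", "kwargs": {"moves": [[[0,0,0],0],[[0,0,0],0],[[0,0,0],0],[[0,0,0],0],[[0,0,0],0],[[0,0,0],0],[[0,0,0],0],[[0,0,0],0]], "fingers": 35, "squeeze": 60}}

```text
time: 4.3
tool_pos: [632.0, -61.4, 124.8]
tcp_rot: [180.0, -0.1, -3.1]
ft_force: [-0.8, -0.3, 5.5]
finger_gap: 44.1
```

Run:
```python
from h import *
snap('wrist','w3');snap('side','s3');q=r.sense();print(q['tool_pos'],q['ft_force'],q['wrist_torque'],q['finger_gap'],q['joint_pos'])
crop('s3',310,140,150,140,4,'cs3')
```

```text
[632.03302143 -61.3898681  124.78957699] [-0.66235329 -0.28425302  5.29303546] [-0.06557152  0.06302339  0.02222123] 44.38596398566095 [-1.01706983e+01  1.78939806e+01  8.69983161e+01 -3.44701427e-03
  7.50152929e+01  8.29441736e+01]
```

View pics/w3.png

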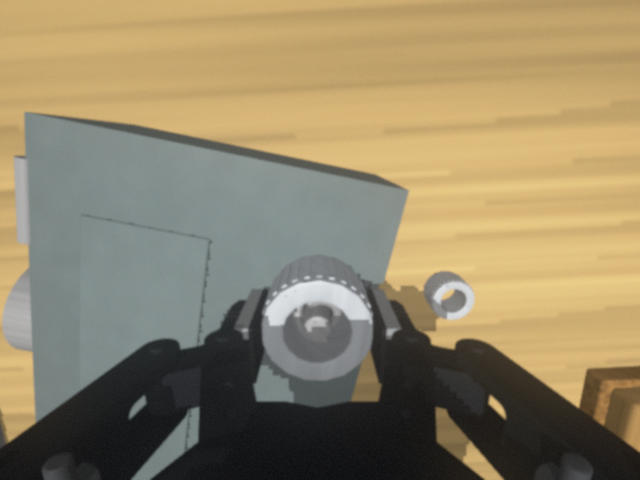

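View pics/cs3.png

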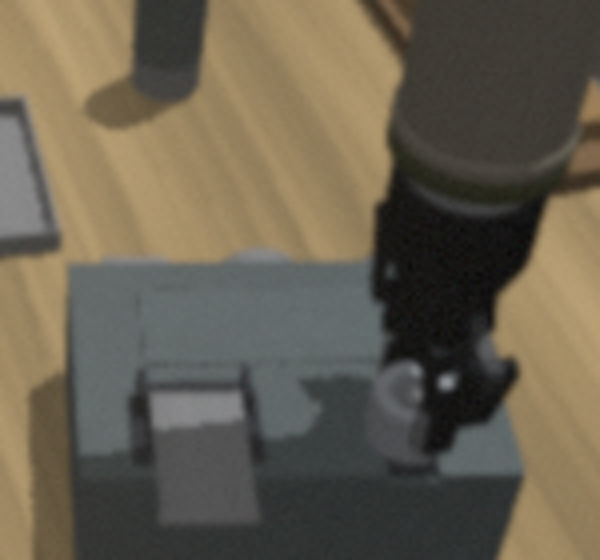

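Request:
{"fn": "drive_tool", "kwargs": {"moves": [[[0,0,0.4],7],[[0,0,0.8],14],[[0,0,1.3],21],[[0,0,1.7],28],[[0,0,2.1],35],[[0,0,2.6],42],[[0,0,3.0],49],[[0,0,3.4],56]]}}

```text
time: 5.07
tool_pos: [631.3, -61.0, 126.9]
tcp_rot: [-180.0, -0.0, 53.2]
ft_force: [0.7, 1.1, 0.4]
finger_gap: 44.1
```

Run:
```python
from h import *
snap('wrist','w4');q=r.sense();print(q['tool_pos'],q['ft_force'],q['wrist_torque'],q['finger_gap'],q['joint_pos'])
```

```text
[631.30836393 -61.06064936 126.98795114] [ 0.20171009 -0.88416808  1.00293272] [-0.01999314  0.07191084  0.01606933] 44.279138004783825 [-1.01619242e+01  1.77588607e+01  8.69202608e+01  1.37093258e-02
  7.53424508e+01  2.60578544e+01]
```

View pics/w4.png

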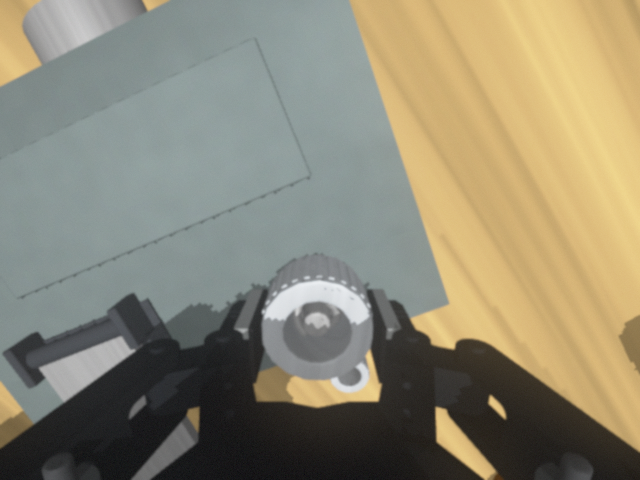

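Request:
{"fn": "drive_tool", "kwargs": {"moves": [[[0,0,0.4],7],[[0,0,0.8],14],[[0,0,1.3],21],[[0,0,1.7],28],[[0,0,2.1],35],[[0,0,2.6],42],[[0,0,3.0],49],[[0,0,3.4],56]]}}

```text
time: 5.78
tool_pos: [631.1, -60.7, 130.2]
tcp_rot: [-180.0, -0.1, 109.1]
ft_force: [-1.8, 2.6, 0.4]
finger_gap: 43.8
```

Request:
{"fn": "drive_tool", "kwargs": {"moves": [[[0,0,0.4],7],[[0,0,0.8],14],[[0,0,1.3],21],[[0,0,1.7],28],[[0,0,2.1],35],[[0,0,2.6],42],[[0,0,3.0],49],[[0,0,3.4],56]]}}

```text
time: 6.45
tool_pos: [630.5, -60.9, 133.5]
tcp_rot: [-180.0, -0.1, 165.0]
ft_force: [-2.7, 1.1, 2.2]
finger_gap: 44.4
```

Run:
```python
from h import *
snap('wrist','w5');snap('side','s5');q=r.sense();print(q['time'],q['tool_pos'],q['ft_force'],q['wrist_torque'],q['finger_gap'],q['joint_pos'])
crop('s5',310,140,150,140,4,'cs5')
```

```text
6.55 [631.1240378  -61.13372537 133.87105466] [-1.90783298  0.64632113  1.53251341] [-0.00455076  0.23314063 -0.00410552] 43.79987930480469 [-1.01642897e+01  1.73724640e+01  8.66321838e+01  1.71470932e-04
  7.60359405e+01 -8.50440962e+01]
```

View pics/w5.png

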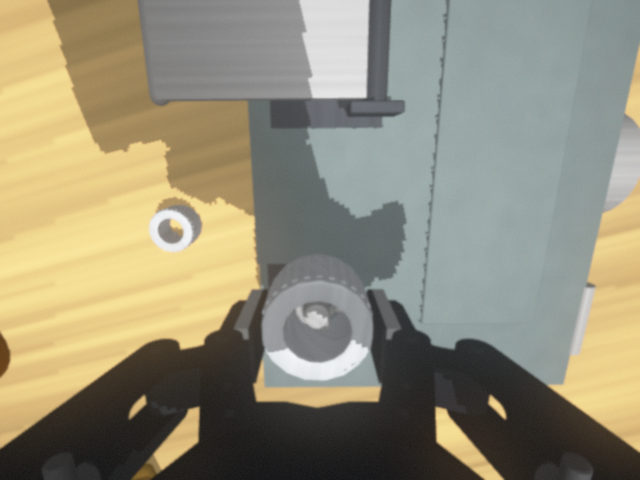

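View pics/cs5.png

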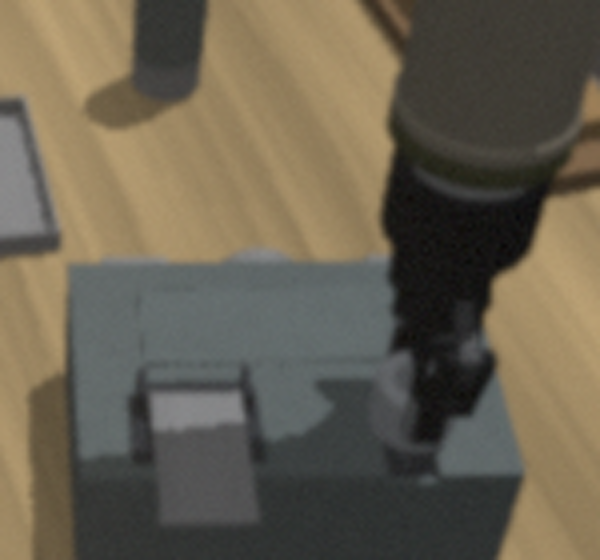

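Request:
{"fn": "drive_tool", "kwargs": {"moves": [[[0,0,1.5],7],[[0,0,3],7],[[0,0,5],7],[[0,0,7],7],[[0,0,9],7],[[0,0,11],7],[[0,0,13],7],[[0,0,15],7]]}}

```text
time: 7.22
tool_pos: [631.5, -61.2, 149.2]
tcp_rot: [-180.0, 0.0, 171.8]
ft_force: [0.3, 0.4, -1.0]
finger_gap: 44.0
```

Run:
```python
from h import *
snap('wrist','w6');q=r.sense();print(q['time'],q['tool_pos'],q['ft_force'],q['wrist_torque'],q['finger_gap'],q['joint_pos'])
```

```text
7.2667 [631.71125886 -61.28915144 149.76346601] [ 0.26338846  0.06707237 -0.75944612] [-0.00756175 -0.023299   -0.05737623] 44.06253265572841 [-1.01677511e+01  1.65583405e+01  8.58777989e+01 -1.73680961e-03
  7.75187936e+01 -9.20085487e+01]
```

View pics/w6.png

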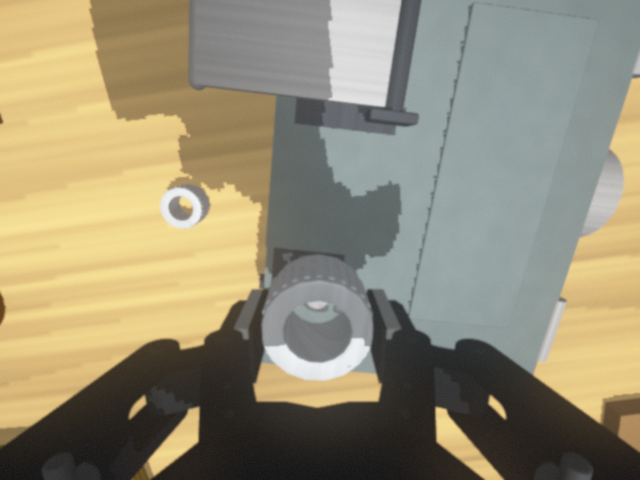

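Request:
{"fn": "drive_tool", "kwargs": {"moves": [[[0,0,20],0],[[0,0,40],0],[[-5,10,55],0],[[-15,35,65],0],[[-28,62,70],0],[[-42,92,70],0],[[-56,122,70],0],[[-70,154,70],0]]}}

```text
time: 7.93
tool_pos: [560.8, 93.6, 219.4]
tcp_rot: [180.0, 0.0, 171.8]
ft_force: [0.3, 0.4, -1.5]
finger_gap: 44.1
```

Request:
{"fn": "drive_tool", "kwargs": {"moves": [[[-14,32,0],0],[[-28,64,0],0],[[-43,96,0],0],[[-58,128,-10],0],[[-73,160,-25],0],[[-86,188,-40],0],[[-95,208,-55],0],[[-97,214,-65],0]]}}

```text
time: 8.6
tool_pos: [462.0, 309.4, 152.5]
tcp_rot: [180.0, -0.1, 172.0]
ft_force: [0.2, -0.7, -1.0]
finger_gap: 44.1
```

Run:
```python
from h import *
w=snap('wrist','w7');s=snap('side','s7');t=snap('top','t7');q=r.sense();print(q['time'],q['tool_pos'],q['ft_force'],q['finger_gap'],q['joint_pos'])
crop('s7',220,80,150,150,4,'cs7')
crop('t7',150,180,150,120,4,'ct7')
```

```text
8.75 [463.88965662 306.3416321  153.19709275] [ 0.26642059  0.41400784 -0.67865803] 44.22705811881542 [ 2.81759802e+01  4.79213218e+00  9.87983424e+01 -3.42711975e-02
  7.65259968e+01 -5.37602695e+01]
```

View pics/w7.png

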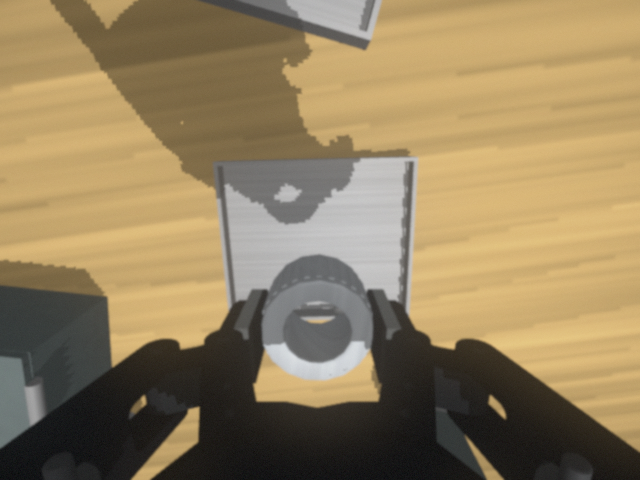

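View pics/cs7.png

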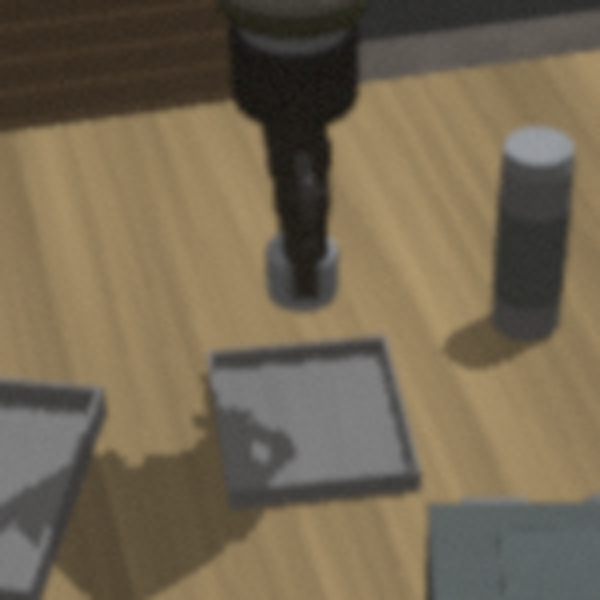

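Run:
```python
from h import *
w=load('w7')
print(w['xyz'])
a,b=plane(w,(217,162),18),plane(w,(417,157),18);print(a,b,np.linalg.norm(a-b),(a+b)/2)
d=(b-a)/np.linalg.norm(b-a);n=np.array([-d[1],d[0],0]);c=(a+b)/2
print(d,c+65*n,c-65*n)
```

```text
[393.35700197 319.71108454 272.64356547]
[393.80086539 246.10768168  18.        ] [410.64990852 390.65681915  18.        ] 145.52780970838828 [402.22538696 318.38225041  18.        ]
[0.11577885 0.99327502 0.        ] [337.66251094 325.90787597  18.        ] [466.78826298 310.85662486  18.        ]
```

Request:
{"fn": "drive_tool", "kwargs": {"moves": [[[0,0,-20],0],[[0,0,-40],0],[[0,0,-60],0],[[0,0,-78],0],[[0,0,-92],0],[[0,0,-102],0],[[0,0,-108],0],[[0,0,-112],0]]}}

```text
time: 9.42
tool_pos: [465.3, 306.1, 42.2]
tcp_rot: [180.0, 0.0, 171.8]
ft_force: [0.3, 0.1, -0.3]
finger_gap: 44.5
```

Request:
{"fn": "drive_tool", "kwargs": {"moves": [[[0,0,-1],0],[[0,0,-2],0],[[0,0,-3],0],[[0,0,-4],0],[[0,0,-5],0],[[0,0,-5],0],[[0,0,-5],0],[[0,0,-5],0]]}}

```text
time: 10.08
tool_pos: [464.4, 306.8, 37.1]
tcp_rot: [180.0, 0.0, 171.9]
ft_force: [-0.1, -0.1, -1.5]
finger_gap: 43.8
```

Run:
```python
from h import *
w=snap('wrist','w8');s=snap('side','s8');q=r.sense();print(q['time'],q['tool_pos'],q['ft_force'],q['finger_gap'])
crop('s8',220,80,150,150,4,'cs8')
```

```text
10.1833 [464.46771861 306.81768141  37.08049077] [ 0.23696161 -0.36929184 -1.12015008] 44.07467098675488
```

View pics/cs8.png

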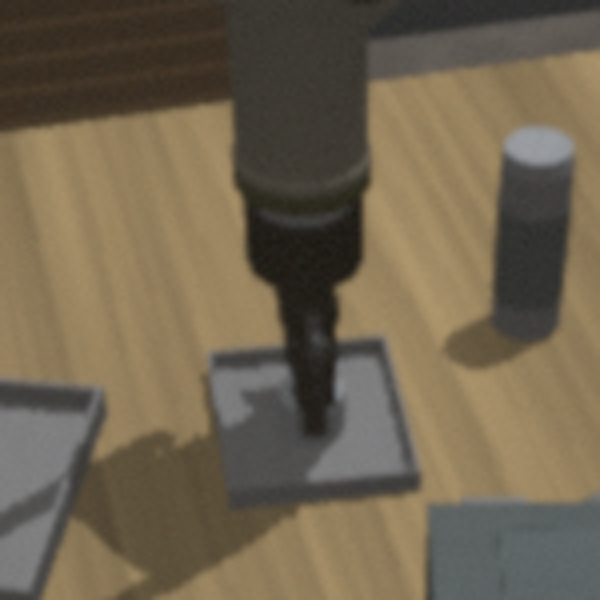

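View pics/w8.png

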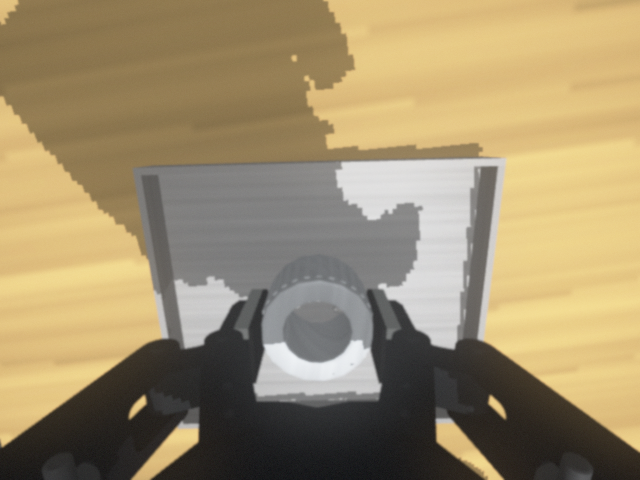

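Request:
{"fn": "drive_tool", "kwargs": {"moves": [[[0,0,-0.3],0],[[0,0,-0.6],0],[[0,0,-0.9],0],[[0,0,-1.2],0],[[0,0,-1.5],0],[[0,0,-1.5],0],[[0,0,-1.5],0],[[0,0,-1.5],0]]}}

```text
time: 10.85
tool_pos: [464.5, 306.8, 36.3]
tcp_rot: [-180.0, -0.0, 171.9]
ft_force: [-4.2, -2.9, 8.6]
finger_gap: 43.9
```

Request:
{"fn": "drive_tool", "kwargs": {"moves": [[[0,0,0.5],0],[[0,0,0.5],0],[[0,0,0.5],0],[[0,0,0.5],0],[[0,0,0.5],0],[[0,0,0.5],0],[[0,0,0.5],0],[[0,0,0.5],0]], "fingers": 66}}

```text
time: 11.52
tool_pos: [464.4, 306.7, 35.9]
tcp_rot: [-180.0, -0.0, 171.9]
ft_force: [-0.1, 0.3, -0.3]
finger_gap: 65.7
```

Request:
{"fn": "drive_tool", "kwargs": {"moves": [[[0,0,5],0],[[0,0,15],0],[[0,0,30],0],[[0,0,55],0],[[0,0,85],0],[[0,0,120],0],[[0,0,155],0],[[0,0,180],0]]}}

```text
time: 12.18
tool_pos: [465.2, 307.2, 220.9]
tcp_rot: [179.8, 0.2, 171.9]
ft_force: [1.2, 0.2, 0.8]
finger_gap: 66.0
```

Run:
```python
from h import *
w=snap('wrist','w9');q=r.sense();print(q['time'],q['tool_pos'],q['ft_force'],q['finger_gap'],q['joint_pos'])
```

```text
12.2333 [467.31790881 308.35053636 226.33136406] [ 1.76959232 -0.03433577  4.82448724] 66.1216967688269 [ 2.81715915e+01  1.44976371e+00  9.44307540e+01 -7.73784474e-04
  8.34475967e+01 -5.37191149e+01]
```

View pics/w9.png

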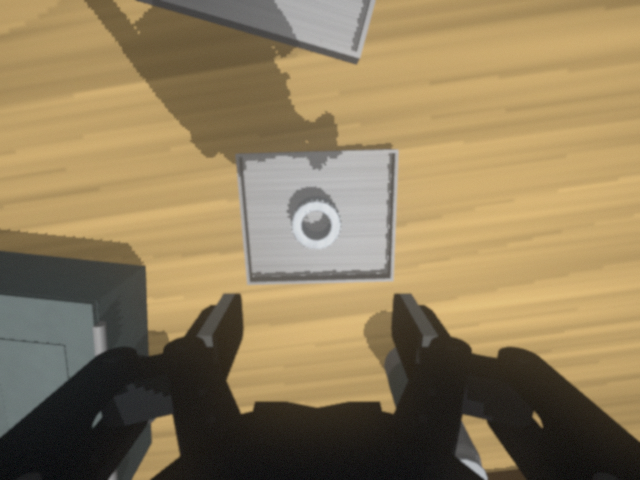

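Request:
{"fn": "drive_tool", "kwargs": {"moves": [[[3,-25,0],-6],[[6,-50,0],-12],[[9,-75,0],-18],[[12,-100,0],-24],[[15,-125,0],-30],[[18,-150,0],-36],[[21,-175,0],-42],[[24,-200,0],-48]], "fingers": 85}}

```text
time: 12.9
tool_pos: [488.5, 105.6, 216.9]
tcp_rot: [179.9, 0.0, 123.6]
ft_force: [0.3, -0.2, 0.4]
finger_gap: 85.3
```

Request:
{"fn": "drive_tool", "kwargs": {"moves": [[[3,-30,0],-7],[[6,-60,0],-14],[[9,-90,0],-21],[[12,-120,0],-28],[[14,-150,0],-35],[[15,-180,0],-42],[[15,-201,0],-48],[[15,-201,0],-48]]}}

```text
time: 13.57
tool_pos: [503.4, -97.9, 216.9]
tcp_rot: [179.9, 0.1, 75.3]
ft_force: [0.8, -0.5, -0.2]
finger_gap: 84.9
```

Request:
{"fn": "drive_tool", "kwargs": {"moves": [[[0,0,-10],0],[[0,0,-20],0],[[0,0,-30],0],[[0,0,-40],0],[[0,0,-40],0],[[0,0,-40],0],[[0,0,-40],0],[[0,0,-40],0]]}}

```text
time: 14.23
tool_pos: [503.8, -94.1, 176.6]
tcp_rot: [179.9, 0.0, 75.9]
ft_force: [0.8, -0.2, -0.5]
finger_gap: 84.8
```

Run:
```python
from h import *
w=snap('wrist','w10');q=r.sense();print(q['time'],q['tool_pos'],q['tcp_rot'],q['finger_gap'],q['joint_pos'])
c=np.array([585,7]);x=np.array([.247,.969]);y=np.array([-.969,.247])
for bx,by in ((-124,30),(-124,80)):
    p=c+bx*x+by*y;print(p,proj(w,[*p,100]))
```

```text
14.2833 [503.88460732 -94.18865058 176.68276159] [1.79935690e+02 1.89947668e-03 7.59091240e+01] 85.09797111115992 [-1.63205280e+01 -3.33818597e+00  1.04449177e+02  6.15622022e-04
  7.88246737e+01 -2.22977206e+00]
[ 525.302 -105.746] [354.12815282 276.10499879]
[476.852 -93.396] [273.22315711 275.89850569]
```

View pics/w10.png

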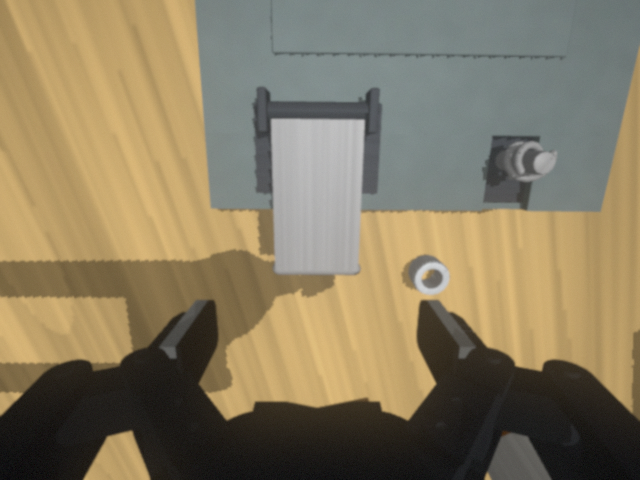

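Request:
{"fn": "drive_tool", "kwargs": {"moves": [[[0,0,-12],0],[[0,0,-24],0],[[0,0,-36],0],[[0,0,-48],0],[[0,0,-60],0],[[0,0,-70],0],[[0,0,-74],0],[[0,0,-74],0]]}}

```text
time: 14.95
tool_pos: [502.3, -94.0, 100.1]
tcp_rot: [-179.8, -0.0, 75.9]
ft_force: [-0.6, 0.4, 0.5]
finger_gap: 85.1
```

Request:
{"fn": "drive_tool", "kwargs": {"moves": [[[0,0,0],0],[[0,0,0],0],[[0,0,0],0],[[0,0,0],0],[[0,0,0],0],[[0,0,0],0],[[0,0,0],0],[[0,0,0],0]], "fingers": 42, "squeeze": 40}}

```text
time: 15.62
tool_pos: [503.6, -94.3, 103.2]
tcp_rot: [180.0, 0.0, 75.9]
ft_force: [-4.4, 1.7, 7.7]
finger_gap: 50.3
```

Run:
```python
from h import *
w=snap('wrist','w11');s=snap('side','s11');q=r.sense();print(q['time'],q['tool_pos'],q['ft_force'],q['wrist_torque'],q['finger_gap'],q['joint_pos'])
crop('s11',290,150,150,150,4,'cs11')
```

```text
15.7167 [503.57905161 -94.33097702 103.23309141] [-4.46540411 -0.25186007  6.68327174] [0.20059709 0.8936531  0.01093063] 50.547279330043146 [-1.63400852e+01  1.19631617e+00  1.08108443e+02 -7.94106298e-03
  7.06698561e+01 -2.22651616e+00]
```

View pics/w11.png

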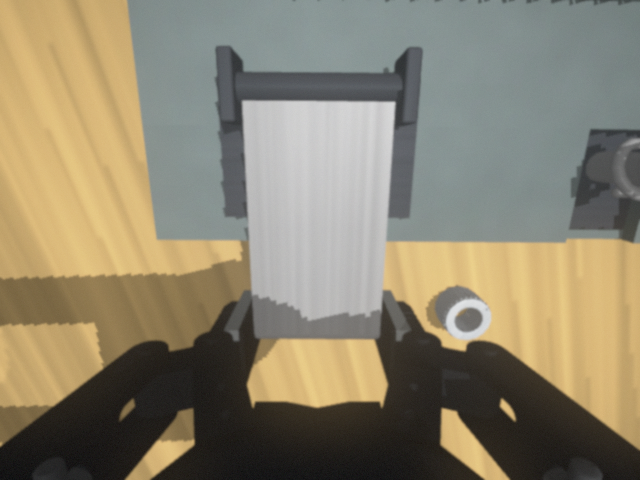

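View pics/cs11.png

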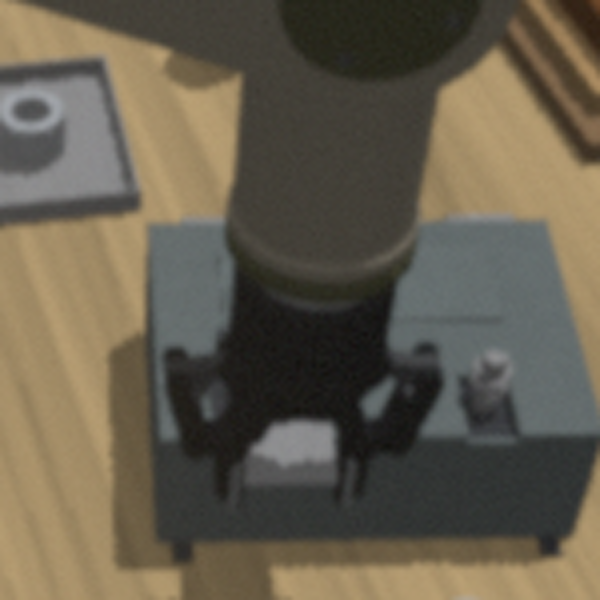

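Request:
{"fn": "drive_tool", "kwargs": {"moves": [[[0,0,5],0],[[0,0.3,9],0],[[0.3,1.4,18],0],[[0.9,3.5,27],0],[[1.6,6.3,35],0],[[2.1,8,39],0],[[2.1,8,39],0],[[2.1,8,39],0]], "squeeze": 35}}

```text
time: 16.38
tool_pos: [505.4, -86.4, 141.1]
tcp_rot: [180.0, 0.0, 75.9]
ft_force: [-1.4, -2.9, -3.2]
finger_gap: 50.2
```

Run:
```python
from h import *
w=snap('wrist','w12');s=snap('side','s12');q=r.sense();print(q['time'],q['tool_pos'],q['ft_force'],q['wrist_torque'],q['finger_gap'],q['joint_pos'])
crop('s12',290,150,150,150,4,'cs12')
```

```text
16.4833 [505.38877924 -86.53217885 140.71734438] [-1.7796186  -3.87842719 -3.33475715] [-0.63950359  0.25508471  0.11222472] 50.336866888687545 [-1.54228368e+01 -1.24741217e+00  1.06342873e+02 -3.68439716e-02
  7.49086429e+01 -1.30201662e+00]
```

View pics/w12.png

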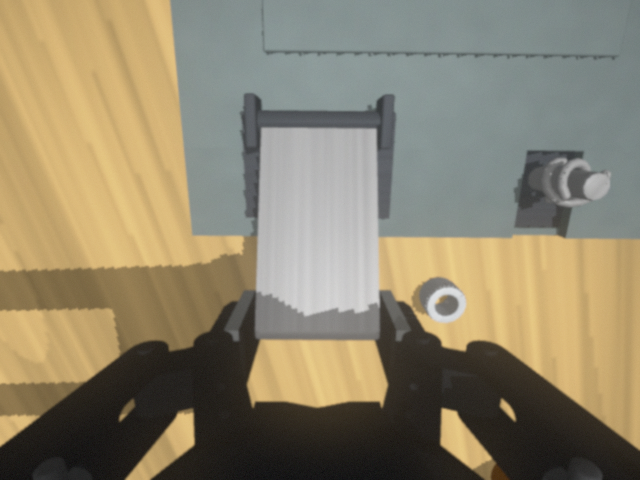

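View pics/cs12.png

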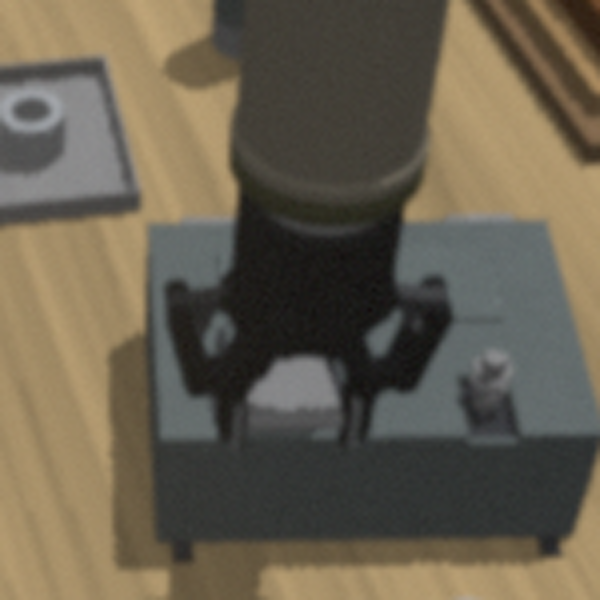

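Request:
{"fn": "drive_tool", "kwargs": {"moves": [[[0.5,2,4],0],[[1.3,5,13.5],0],[[2.1,8.4,23],0],[[3.2,12.5,32.4],0],[[4.3,16.9,41.5],0],[[5.9,23.3,53],0],[[7.8,30.5,64.5],0],[[9.9,38.7,75.2],0]]}}

```text
time: 17.15
tool_pos: [515.6, -46.7, 217.5]
tcp_rot: [180.0, 0.0, 75.9]
ft_force: [1.6, -0.8, -7.7]
finger_gap: 50.1
```

Run:
```python
from h import *
s=snap('side','s13');q=r.sense();print(q['time'],q['tool_pos'],q['ft_force'],q['wrist_torque'],q['finger_gap'],q['joint_pos'])
crop('s13',290,120,150,150,4,'cs13')
```

```text
17.2 [516.38809005 -45.46323862 219.91043842] [-7.0728926   1.45056194 -1.49191195] [-0.13977424  0.95055546 -0.18168694] 50.39250539945891 [-1.07343108e+01 -4.32753181e+00  1.00783993e+02  5.25217068e-02
  8.34252060e+01  3.33416353e+00]
```

View pics/cs13.png

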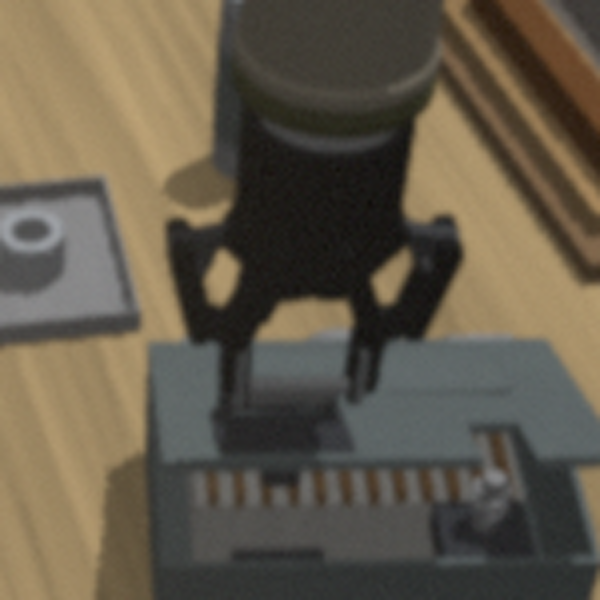

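Request:
{"fn": "drive_tool", "kwargs": {"moves": [[[1.6,6.4,7.7],0],[[3.4,13.2,15],0],[[5.2,20.3,22],0],[[7.1,27.8,28.6],0],[[9.1,35.6,34.8],0],[[11.1,43.7,40.6],0],[[13.3,52.1,46],0],[[15.5,60.8,51],0]]}}

```text
time: 17.87
tool_pos: [531.2, 13.8, 267.8]
tcp_rot: [180.0, 0.0, 75.9]
ft_force: [3.1, -4.6, -4.6]
finger_gap: 48.9
```

Run:
```python
from h import *
s=snap('side','s14');q=r.sense();print(q['time'],q['tool_pos'],q['ft_force'],q['wrist_torque'],q['finger_gap'],q['joint_pos'])
crop('s14',290,100,150,150,4,'cs14')
```

```text
17.9167 [531.71903149  15.08550284 269.11084528] [-1.30904074 -1.90433345 -2.92444677] [-0.6864609   0.39329214 -0.25022294] 48.491364848266215 [-3.90784146e+00 -3.55676742e+00  9.49023838e+01  1.47221554e-02
  8.85621455e+01  1.01866840e+01]
```

View pics/cs14.png

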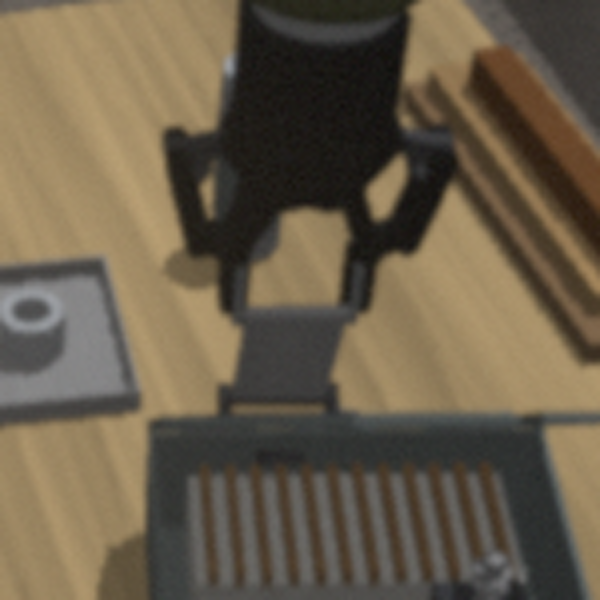

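Request:
{"fn": "drive_tool", "kwargs": {"moves": [[[0,0,0],0],[[0,0,0],0],[[0,0,0],0],[[0,0,0],0],[[0,0,10],0],[[0,0,20],0],[[0,0,30],0],[[0,0,40],0]], "fingers": 75}}

```text
time: 18.58
tool_pos: [531.2, 13.1, 309.1]
tcp_rot: [179.9, -0.0, 75.9]
ft_force: [0.6, 0.5, 0.8]
finger_gap: 74.6
```

Request:
{"fn": "drive_tool", "kwargs": {"moves": [[[6,-16,0],0],[[12,-32,0],0],[[18,-48,0],0],[[24,-64,0],0],[[30,-80,0],0],[[36,-96,0],0],[[42,-112,0],0],[[46,-124,0],0]], "fingers": 0}}

```text
time: 19.25
tool_pos: [577.6, -112.3, 308.1]
tcp_rot: [179.9, 0.0, 75.9]
ft_force: [0.4, -0.9, 0.3]
finger_gap: 0.1
```

Run:
```python
from h import *
s=snap('side','s15');w=snap('wrist','w15');q=r.sense();print(q['time'],q['tool_pos'],q['tcp_rot'],q['ft_force'],q['finger_gap'],q['joint_pos'])
```

```text
19.35 [ 577.37494924 -112.70170782  307.47532891] [1.79978264e+02 2.40285402e-02 7.57700976e+01] [-0.14041382 -0.621851   -0.8253065 ] 0.15554947193730762 [-1.60244518e+01  4.70003239e+00  8.26227199e+01 -2.33611362e-02
  9.26547693e+01 -1.79564064e+00]
```

View pics/s15.png

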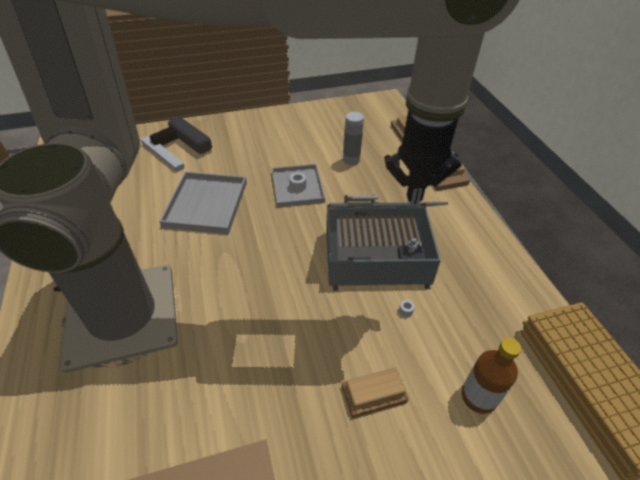

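View pics/w15.png

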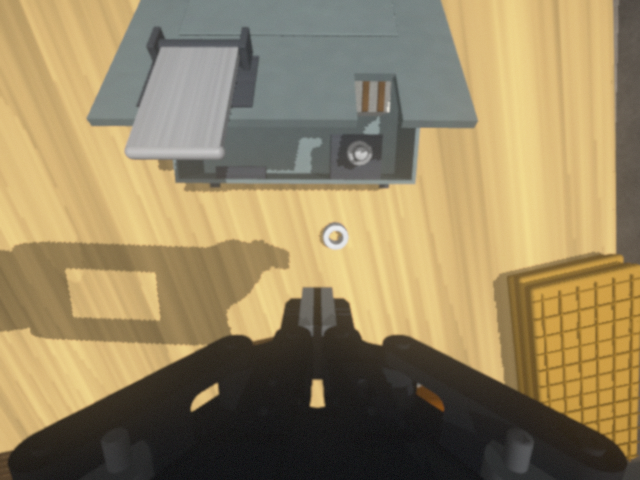

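Request:
{"fn": "drive_tool", "kwargs": {"moves": [[[0,0,-15],0],[[0,0,-30],0],[[0,0,-45],0],[[0,0,-60],0],[[0,0,-75],0],[[0,0,-90],0],[[0,0,-103],0],[[0,0,-103],0]]}}

```text
time: 20.02
tool_pos: [575.3, -109.8, 200.9]
tcp_rot: [-179.7, -0.0, 75.9]
ft_force: [-0.9, -0.0, 0.2]
finger_gap: -0.4
```

Request:
{"fn": "drive_tool", "kwargs": {"moves": [[[2,8,0],0],[[4,16,0],0],[[6,24,0],0],[[8,32,0],0],[[10,39,0],0],[[11,43,0],0],[[12,47,0],0],[[12,47,0],0]]}}

```text
time: 20.68
tool_pos: [589.2, -62.9, 204.3]
tcp_rot: [180.0, -0.0, 75.9]
ft_force: [0.2, -0.2, -0.1]
finger_gap: 0.3
```

Run:
```python
from h import *
s=snap('side','s16');w=snap('wrist','w16');q=r.sense();print(q['time'],q['tool_pos'],q['tcp_rot'],q['ft_force'],q['finger_gap'],q['joint_pos'])
crop('s16',310,80,170,150,4,'cs16')
```

```text
20.7833 [588.90925478 -63.67387947 204.15797609] [-1.79994031e+02  1.00232634e-02  7.59063172e+01] [ 0.01048908 -0.59837605 -0.59194151] 0.31867505142928915 [-1.11239522e+01  7.85011133e+00  9.00186688e+01 -9.79262131e-03
  8.21377001e+01  2.97107131e+00]
```

View pics/cs16.png

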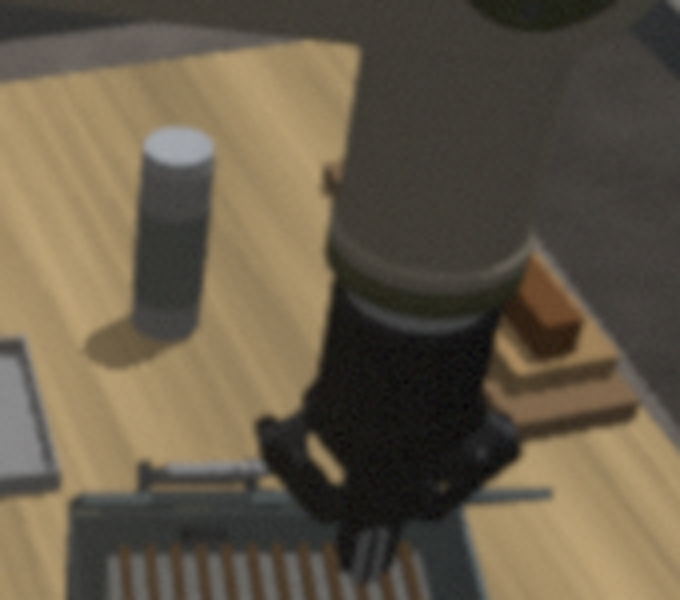

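View pics/w16.png

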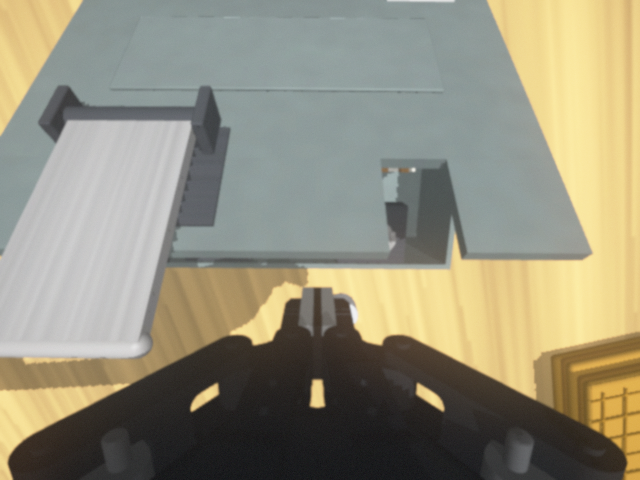

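Request:
{"fn": "drive_tool", "kwargs": {"moves": [[[10,-2.5,0],0],[[20,-5,0],0],[[31,-8,0],0],[[42,-11,0],0],[[53,-14,0],0],[[64,-17,0],0],[[73,-18.5,0],0],[[73,-18.5,0],0]]}}

```text
time: 21.45
tool_pos: [662.8, -83.2, 203.9]
tcp_rot: [180.0, 0.0, 75.8]
ft_force: [-0.3, -0.2, 1.1]
finger_gap: -0.2
```

Request:
{"fn": "drive_tool", "kwargs": {"moves": [[[1.5,6,0],0],[[3,12,2],0],[[4.5,18,4],0],[[6,24,7],0],[[7.5,29,10],0],[[8.5,33,14],0],[[9.5,37,17],0],[[10.5,41,20],0]]}}

```text
time: 22.12
tool_pos: [671.6, -42.9, 226.1]
tcp_rot: [180.0, 0.2, 75.8]
ft_force: [-7.8, -10.0, 6.8]
finger_gap: -0.2
```

Run:
```python
from h import *
s=snap('side','s17');w=snap('wrist','w17');q=r.sense();print(q['time'],q['tool_pos'],q['tcp_rot'],q['ft_force'],q['finger_gap'],q['joint_pos'])
crop('s17',310,80,170,150,4,'cs17')
```

```text
22.2167 [672.15051739 -41.98702565 226.53643353] [1.79913752e+02 1.44389686e-01 7.58632675e+01] [-4.50354022 -6.44881658  5.01001023] 0.04051817296446609 [-7.85648645 19.43743277 74.22542627 -0.15328306 86.26721827  6.29002323]
```

View pics/cs17.png

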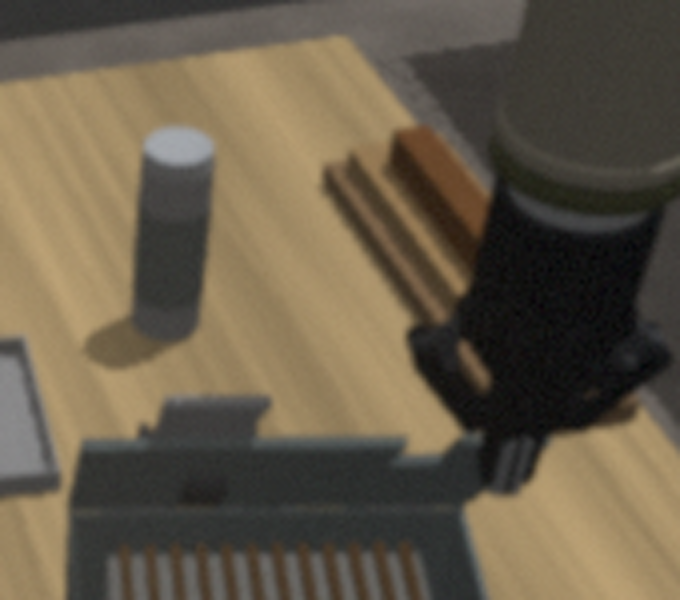

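View pics/w17.png

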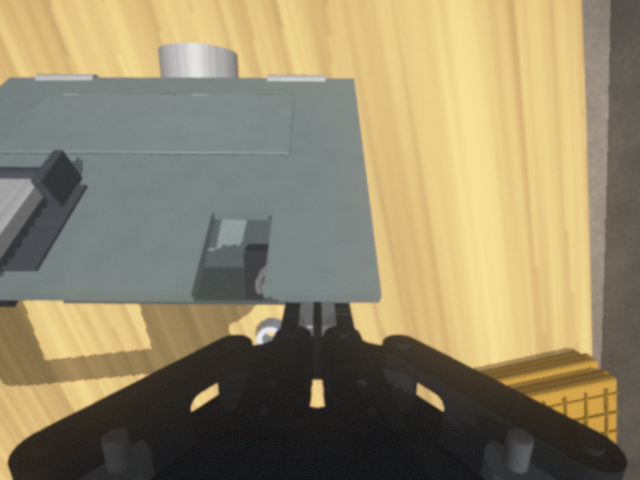

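Request:
{"fn": "drive_tool", "kwargs": {"moves": [[[1.5,6,4],0],[[3.5,13,8],0],[[5,20,12],0],[[7,27,15.5],0],[[8.5,34,19],0],[[10.5,41,21.5],0],[[12,47,23.5],0],[[13,52,25],0]]}}

```text
time: 22.88
tool_pos: [686.0, 10.7, 251.4]
tcp_rot: [179.8, 0.1, 75.9]
ft_force: [0.2, -5.3, 2.7]
finger_gap: -0.1
```

Request:
{"fn": "drive_tool", "kwargs": {"moves": [[[1,4,1],0],[[2,7,2],0],[[2.5,10,2.5],0],[[3.5,13,3],0],[[4,15,3],0],[[4,16,3],0],[[4,16,3],0],[[4,16,3],0]]}}

```text
time: 23.55
tool_pos: [689.2, 27.1, 251.6]
tcp_rot: [-179.9, -0.0, 75.9]
ft_force: [-0.2, -0.4, 0.6]
finger_gap: 0.1
```

Run:
```python
from h import *
s=snap('side','s18');w=snap('wrist','w18');t=snap('top','t18');q=r.sense();print(q['time'],q['tool_pos'],q['tcp_rot'],q['ft_force'],q['finger_gap'],q['joint_pos'])
crop('s18',310,80,170,150,4,'cs18')
```

```text
23.7 [689.1691057   27.11517847 251.54609924] [-1.79935518e+02 -2.18424284e-02  7.59006475e+01] [ 0.88562705 -1.15982279  0.86639056] 0.15755518969930363 [-2.02150886e+00  2.15169742e+01  6.90560197e+01  3.48524629e-02
  8.94854901e+01  1.20775006e+01]
```

View pics/cs18.png

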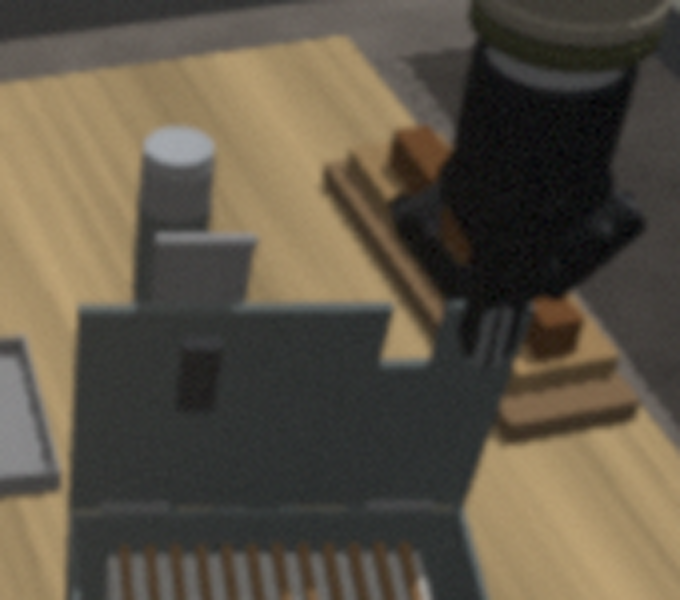

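View pics/w18.png

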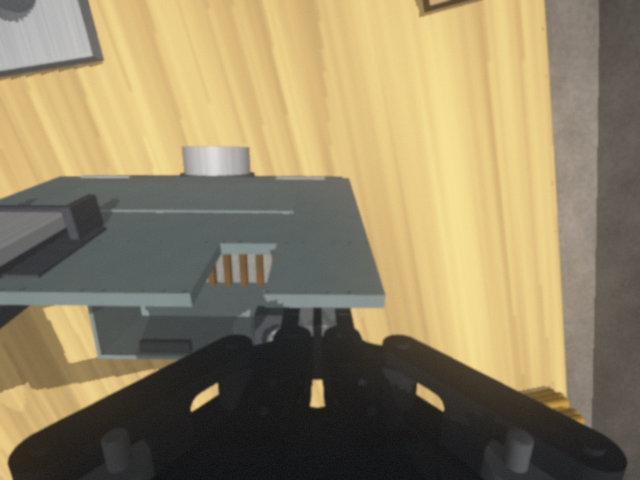

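Request:
{"fn": "drive_tool", "kwargs": {"moves": [[[-1.5,-6,0],0],[[-4,-16,0],0],[[-8,-31,0],0],[[-13,-51,0],0],[[-18,-71,10],0],[[-23,-91,25],0],[[-28,-110,45],0],[[-33,-130,65],0]]}}

```text
time: 24.37
tool_pos: [655.1, -105.4, 317.2]
tcp_rot: [-179.9, 0.0, 75.8]
ft_force: [0.4, -1.0, 0.2]
finger_gap: 0.3
```

Run:
```python
from h import *
s=snap('side','s19');w=snap('wrist','w19');t=snap('top','t19');q=r.sense();print(q['time'],q['tool_pos'],q['ft_force'])
c=np.array([585,7,0]);x=np.array([.247,.969,0]);y=np.array([-.969,.247,0])
o,v=ray(s,(310+80/4,80+308/4))
k=(118-(o-c)@y)/(v@y);P=o+k*v;bx=(P-c)@x;print(bx,P[2],np.arctan2(P[2]-85.5,85-bx),np.hypot(P[2]-85.5,85-bx))
crop('s19',230,80,200,150,4,'cs19');crop('t19',150,100,200,150,4,'ct19')
```

```text
24.5167 [ 656.52663726 -106.3637507   319.96505329] [ 0.9335621  -0.49471848 -0.37850609]
16.595690814269616 285.0108135990371 1.2404962734725355 210.91162665468852
```

View pics/cs19.png

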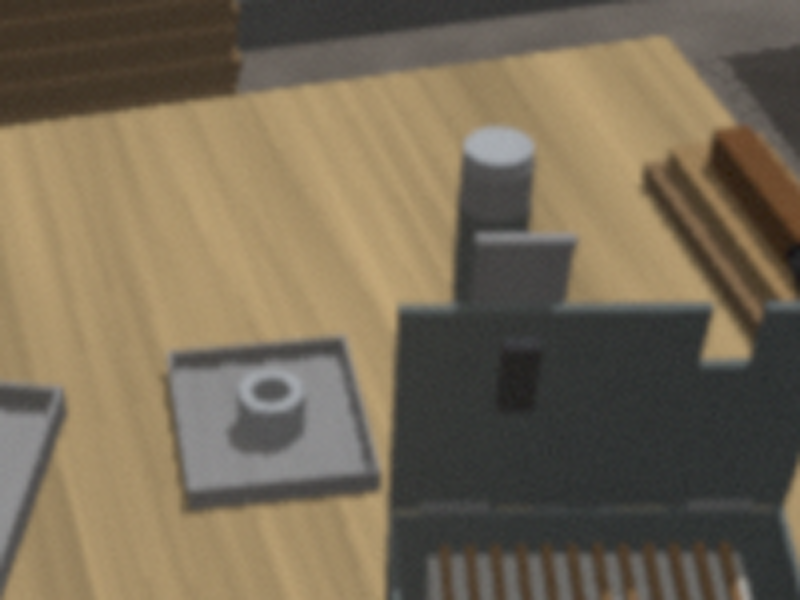

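View pics/ct19.png

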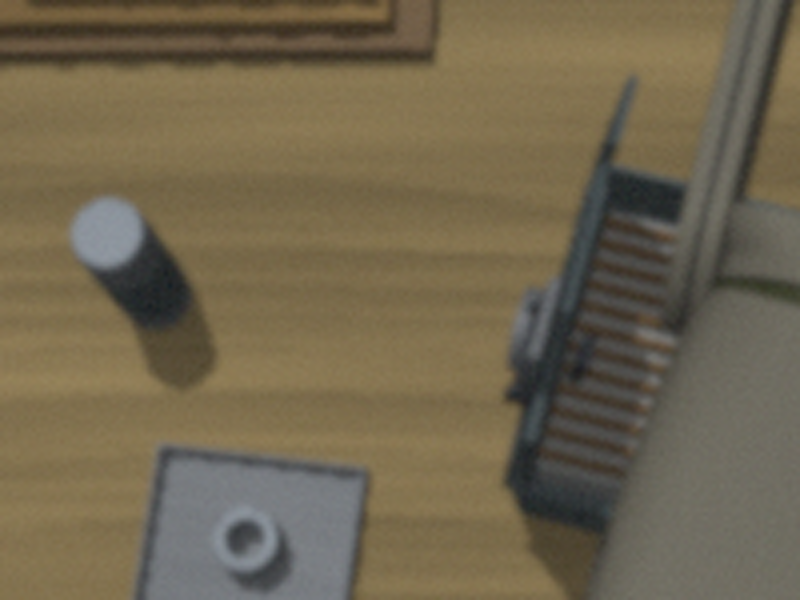

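Run:
```python
from h import *
s=load('s19')
c=np.array([585,7,0]);x=np.array([.247,.969,0]);y=np.array([-.969,.247,0])
def ang(s,uv,off):
    o,v=ray(s,uv);out=[]
    for k in np.linspace(300,1500,12001):
        P=o+k*v;a=85-(P-c)@x;b=P[2]-85.5
        out.append((abs(np.hypot(a,b)-np.hypot(170,off)),np.arctan2(b,a)-np.arctan2(off,170),(P-c)@y,P[2]))
    out=np.array(out);i=[j for j in range(1,12000) if out[j,0]<out[j-1,0] and out[j,0]<=out[j+1,0] and out[j,0]<1]
    return out[i].round(3).tolist()
for u,v in ((405,311),(550,309),(700,309)):
    for off in (0,6): print(u,off,ang(s,(230+(u+.5)/4-.5,80+(v+.5)/4-.5),off))
```

```text
405 0 [[0.007, 1.411, 113.227, 253.334], [0.006, 3.011, 98.954, 107.709]]
405 6 [[0.027, 1.375, 113.233, 253.394], [0.031, 2.976, 98.942, 107.589]]
550 0 [[0.011, 1.414, 37.175, 253.42], [0.011, 3.007, 3.564, 108.346]]
550 6 [[0.024, 1.378, 37.189, 253.48], [0.024, 2.972, 3.55, 108.287]]
700 0 [[0.021, 1.408, -41.719, 253.235], [0.01, 3.014, -95.814, 107.116]]
700 6 [[0.014, 1.372, -41.676, 253.351], [0.024, 2.98, -95.858, 107.0]]
```

Run:
```python
from h import *
q=r.sense();print(q['time'],q['qd'].round(1),q['ft_force'])
print(r.hand_in())
```

```text
24.5167 [ 2.2  1.6  2.5  0.8 -0.9  1.1] [ 0.9335621  -0.49471848 -0.37850609]
the job is handed in; nothing more can be done
None
```

I handed the job in at about 24.5 s of the 72 s allowed. The hand-in gives no verdict, so the results below are from my own readings.

**What I did:**
- **Nut:** I unscrewed it 168° while following its rise, then lifted it off the stud. I lowered it into the 130x150 mm tray until the wrist felt about 9 N, and only then let go.
- **Paddle and lid:** I lifted the paddle by its sides to about 0.45 rad with the lid still shut, then carried the lid up. The grip began slipping off the lip at about 0.75 rad. I let go there and pushed the lid's front edge the rest of the way with the closed fingers.

**Last checks:**
- **Lid:** it stands at about 1.37 to 1.41 rad by three rays from the side view and did not move after I backed off. A first estimate gave 1.24 rad, but its radius came out at 211 mm instead of 170, so I discarded it.
- **Nut:** it stands near the middle of the tray.
- **Paddle:** it looks sprung back. I judged that by eye and did not measure its angle.
- **Bystanders:** the spray can looks unmoved in the last pictures. I saw no sign that the glue bottle or sanding block had moved in the later views. I did not measure any of the three.
- **Robot:** the wrist force was near zero and the tool was clear of everything. The arm was still settling at up to 2.5°/s when I handed in.

**Disagreement:** my two-view heights for the nut's top mostly came out at 118 to 123 mm against the expected 125.5 mm. I put this down to camera calibration; the grasp worked.

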